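Zero the bench timer, then hold the warming block bore-up

ROBOT

A 7-joint arm with a two-finger parallel gripper is mounted at the origin on a cart in front of the work surface, level with it; the furniture and walls round the work are solid. World frame = base frame: x ahead of the robot, y to its left, z up, the work surface at z = 0. Lengths are in mm, angles in rad, forces in N, time in s.
With the tool pointing down it reaches from about 350 to 900 mm from the base axis. Payload 7.2 kg.
Tool frame: the origin (TCP) lies midway between the tips of the shut fingers; the grasp point (between the pads) lies 19 mm behind it (ctrl.hold_point_z is the distance from the TCP to the grasp point, in mm); z points along the fingers, y is the line along which they close (so a half turn about z gives the same grasp; the last joint's range is limited). The gripper opens to 88 mm and grips with 3 to 60 N. Pads are 20 mm wide; open, the fingers measure 115 mm over their backs; the gripper's body (75 mm by 178 mm) begins 61 mm behind the grasp point.
Start: joints at [-1.228, 0.411, -0.013, 1.596, 0.006, 1.134, -0.082], TCP at [249.599, 573, 222.653] pointing down, gripper open.
Joint ranges: [-2.95, 2.95], [-0.29, 1.99], [-1.47, 1.44], [0.14, 2.54], [-1.03, 4.17], [0.13, 1.85], [-2.86, 2.86]. Speed limits (rad/s): [2.39, 2.39, 3.01, 3.01, 3.14, 3.14, 3.14].

INTERFACE

Orientations are given as a unit quaternion [x, y, z, w].
In Python, from plant import ctrl gives the robot as it stands.
- The arm moves only by the tool servo_tool, never from a script. Its argument "targets" is text: rows parted by semicolons, each of 5 numbers parted by spaces: the shift along the tool's x, y, z in mm, then the turn about the tool's z in rad, then the opening, from 0 (shut) to 1 (fully open). In form: tx ty tz roll hand; .... A call has exactly 8 rows; each row is the pose to reach, as a shift and turn from the pose commanded when the call began, along the tool's axes at that moment; what a row does not reach only later rows make up. A row lasts 1/10 s, in which the tool goes at most 50 mm and 8.59 degrees, less where a joint would pass 70% of its speed; a pose out of reach is approached as far as the arm can. A call with a gripper value outside its range is refused whole. The fingers move at their own pace and stop on an object; "grip_force" is the grip in N (left out, the last holds). Time passes only in rows, so rows that repeat a pose let the fingers close, or fill a call up. It gives the time, the measured TCP pose, the force, the opening and the grip force at its end, in the units of the state.
- ctrl.get_obs(): the state, without advancing time (a new reading comes with each control period).
- ctrl.read_camera(name): name is "scene" or "top"; returns the picture (420x560x3 uint8, red, green, blue); there is no depth.
- ctrl.get_calibration(name): a dict with "camera_matrix" (3x3 intrinsics, pixels), "dist" ([k1, k2, p1, p2, k3] as OpenCV has them; the pictures are not rectified), "world_from_camera" (4x4, takes a point from camera to world coordinates). Camera axes: x right, y up, looking along -z (the intrinsics and any distortion apply to the point x, -y, -z); pixel columns grow to the right and rows downward; lengths in mm; the calibration is good to about 2 mm. A picture is of the moment at which its call begins. get_calibration takes no time and is no camera call.
- ctrl.close_job(): hands the job in; it is judged then, once.
Trained networks look in the newest picture that a camera, given by its name, has taken for a name from the list of things; names that differ only in an ending like _2 or _b are one class to them, and where a whole thing is asked for, a point or a joint stands for the part that bears it (a point fixed in the world has none). Each returns a list of dicts, best first, with "score" (0 to 1); they miss things now and then, are a little off and sometimes report something else, mostly with a low value. They report only what shows in the picture. A call takes as long as a camera call. They do not tell look-alikes from the thing itself.
- ctrl.spot_in(camera, query): "location" ([column, row] in pixels, amid what is visible of it).
The state is a dict: "time_s": time; "joint_pos": joint angles; "dq": joint speeds; "joint_torque": joint torques, N m; "tcp_pos": TCP position; "ee_rot": TCP orientation; "wrist_force": force on the tool from outside, world axes, zero at the start; "moment": the same for the moment, N m; "width": finger opening in mm; "grip_force": force on a finger pad.
Only numpy, scipy, OpenCV 4.12 (cv2) and the standard library are available. Lean on these libraries where they do the work, as an engineer would, in place of code of your own. Each camera call takes 0.05 s, during which the arm holds its last target. There are 200 camera calls.

TASK

We are setting up a timed incubation. While your hand is still free, turn the bench timer's dial clockwise all the way back to its zero stop; then pick up the square aluminium warming block that lies on its side, find by feel or by sight which of its two ends has the blind bore, and turn it over so that the bore opens straight up. Finish while still holding it in the gripper like that, steady and at least 10 cm clear of the desk, so that I can drop the tube in; leave the timer at zero and do not disturb the specimen cup, the bottles or the capped tube.

Things in the scene. Friction and masses are not known exactly. Their poses are not given: they have to be found in the camera images.
- timer_dial (a joint): Dial of the small cream-coloured bench timer (60 x 66 mm base, 42 mm high in all, stuck to the desk). Value in rad, 0 at the zero stop, growing as the dial turns counterclockwise seen from above, at most 5.76; it starts at 0.7 to 2.4. It turns with light even friction (0.023 N m), stays where it is left, and meets a hard stop at 0 when turned clockwise.
- timer_dial_grip (a point): Centre of the black grip bar on top of the timer's dial, on the dial's upright axis, 37 mm above the desk. The bar is 44 mm long along this point's x axis, 8 mm thick along its y axis and 11 mm high (31 to 42 mm above the desk); below it is the dial's round disc, 52 mm across, whose top is 32 mm above the desk. The point turns with the dial.
- block_center (a point): Centre of the loose square aluminium block: 88 mm long (this point's x), 44 x 44 mm (y, z), 0.26 to 0.38 kg, lying on a long face at any yaw. One end has a 33 mm round blind bore, 68 mm deep, dark inside; the other is closed, flat. Outside both ends are alike; whether +x or -x is bored is not told: look or feel. The centre of mass lies 5 mm from here towards the closed end.
- specimen_cup: Clear plastic specimen cup, 67 mm wide, 68 mm high, standing loose; origin at the centre of its underside. Bystander.
- white_bottle: White reagent bottle with screw cap, 58 mm wide, 142 mm high, standing loose; origin at the centre of its underside. Bystander.
- dropper_bottle: Amber dropper bottle with a red teat, 34 mm wide, 102 mm high, standing loose; origin at the centre of its underside. Bystander. A second one like it, with a black teat, stands near it, fixed.
- centrifuge_tube: Clear capped centrifuge tube with a blue ribbed cap, 30 mm wide (cap 35 mm), 112 mm high, standing loose; origin at the centre of its underside. It is the tube that will go into the block later. Bystander.
- microscope: White microscope, fixed, not to be hit. It covers x 0.52 to 0.81 m and y -0.19 to 0.04 m (robot frame); its upright nearest the robot is 230 mm high and begins at x 0.52, y -0.17 to -0.07; from x 0.56 on it is up to 430 mm high. Between it and the robot stands only the specimen cup.
- tube_rack: Steel test-tube rack with tubes, fixed along the left edge of the desk: 407 mm long (its y axis, which runs away from the robot or towards it), 57 mm wide, 148 mm high; origin at the centre of its underside. A flat blue slide box (190 x 228 x 35 mm) lies to the right of its far end, also fixed.
There are look-alikes about, which are no part of the job. What is shaped like the part that bears block_center but green or yellow is not meant.

How it is judged (in metres and radians):
On the way, in this order (a step that is already met when the one before it is completed fails the run):
1. the timer's dial is back at its zero stop (value of joint timer_dial below 0.07 rad), for 0.2 s.
2. then the block is picked up off the desk (height (world z) of block_center above 0.06 m and contact force between the fingers and warming_block above 1 N), for 0.2 s.
At the end, for the whole second after the job is handed in: The timer's dial is within 4 degrees of its zero stop; the block is held still in the fingers, its bore opening upward within 10 degrees of straight up, its underside at least 90 mm above the desk with nothing else carrying it (value of joint timer_dial below 0.07 rad and angle between warming_block_c0's own z axis and vertical below 0.18 rad and height (world z) of block_center above 0.134 m and contact force between the fingers and warming_block above 1 N and linear speed of warming_block below 0.03 m/s and angular speed of warming_block below 0.2 rad/s); the arm keeps its last pose, push and grip.
It fails at once if the specimen cup is disturbed (moved more than 20 mm) (distance of specimen_cup from where it was at the start of the episode above 0.02 m).
It fails at once if the white bottle is disturbed (moved more than 20 mm) (distance of white_bottle from where it was at the start of the episode above 0.02 m).
It fails at once if the dropper bottle is disturbed (moved more than 20 mm) (distance of dropper_bottle from where it was at the start of the episode above 0.02 m).
It fails at once if the capped tube is disturbed (moved more than 20 mm) (distance of centrifuge_tube from where it was at the start of the episode above 0.02 m).
It also fails if it takes over 72 s, if anything falls off the work surface, if the arm or the gripper's body presses on something with over 40 N, if the wrist force passes 120 N, or if a joint passes its speed limit or range.

## Working session

There is one attempt and no reset: what is moved stays moved. The work goes in short steps, Python scripts to look and compute and a tool call to move; the robot and the scene stay as the last step left them, time stands still between calls to the robot, and variables do not carry over. Pictures are saved under pics/ and viewed, at most 10 in all, crops included, and the job is handed in when it is done.

Besides the shell and the picture viewer there is one more tool, called after ">>>" by a JSON object that holds its "method" and its "body", one argument or row to a line. servo_tool: Moves the arm, as the interface text tells. Its arguments: {"type":"object","properties":{"targets":{"type":"string"},"grip_force":{"type":"number"}},"required":["targets"]}

```bash
mkdir -p pics; cat > h.py <<'E'
import numpy as np, cv2
from plant import ctrl
from scipy.spatial.transform import Rotation as R
def cal(n):
    c=ctrl.get_calibration(n); return np.array(c["camera_matrix"],float),np.array(c["dist"],float),np.array(c["world_from_camera"],float)
def ray(n,px):
    K,d,T=cal(n); u=cv2.undistortPoints(np.array([[px]],float),K,d)[0,0]
    v=T[:3,:3]@np.array([u[0],-u[1],-1.]); return T[:3,3],v/np.linalg.norm(v)
def at_z(n,px,z):
    o,v=ray(n,px); return o+v*(z-o[2])/v[2]
def proj(n,P):
    K,d,T=cal(n); p=(np.array(P,float).reshape(-1,3)-T[:3,3])@T[:3,:3]; p=p*[1,-1,-1]
    return cv2.projectPoints(p,np.zeros(3),np.zeros(3),K,d)[0][:,0]
E
python3 - <<'E'
from h import *
for n in("scene","top"):
    im=ctrl.read_camera(n); cv2.imwrite(f"pics/{n}0.png",im[:,:,::-1])
    print(n,cal(n)[2].round(2).tolist(),cal(n)[0].round(0).tolist())
    for q in("timer_dial_grip","block_center","specimen_cup","centrifuge_tube","white_bottle","dropper_bottle"):
        print(q,[(np.round(a["location"]).tolist(),round(a["score"],2)) for a in ctrl.spot_in(n,q)[:4]])
o=ctrl.get_obs();print(o["tcp_pos"],o["ee_rot"],o["time_s"],R.from_quat(o["ee_rot"]).as_matrix().round(3).tolist())
E
```

```text
scene [[-1.0, 0.04, -0.05, 492.17], [-0.07, -0.7, 0.71, 807.83], [-0.01, 0.71, 0.7, 851.19], [0.0, 0.0, 0.0, 1.0]] [[444.0, 0.0, 281.0], [0.0, 444.0, 209.0], [0.0, 0.0, 1.0]]
timer_dial_grip [([325.0, 149.0], 0.44)]
block_center [([313.0, 257.0], 0.9), ([350.0, 310.0], 0.71), ([324.0, 222.0], 0.63)]
specimen_cup [([317.0, 182.0], 0.7)]
centrifuge_tube [([222.0, 225.0], 0.74)]
white_bottle [([252.0, 94.0], 0.6)]
dropper_bottle [([316.0, 182.0], 0.46)]
top [[-0.0, 1.0, -0.07, 446.71], [-1.0, -0.0, -0.0, -32.91], [-0.0, 0.07, 1.0, 1413.69], [0.0, 0.0, 0.0, 1.0]] [[448.0, 0.0, 280.0], [0.0, 448.0, 212.0], [0.0, 0.0, 1.0]]
timer_dial_grip [([362.0, 246.0], 0.8)]
block_center [([230.0, 232.0], 0.89), ([182.0, 267.0], 0.81)]
specimen_cup [([312.0, 241.0], 0.82)]
centrifuge_tube [([250.0, 162.0], 0.71)]
white_bottle [([414.0, 174.0], 0.55)]
dropper_bottle [([361.0, 158.0], 0.5)]
[249.58615425 573.01839536 222.69267688] [2.03943876e-01 9.78982581e-01 4.37645103e-05 3.01344488e-06] 0.7 [[-0.917, 0.399, 0.0], [0.399, 0.917, 0.0], [0.0, 0.0, -1.0]]
```

View pics/scene0.png

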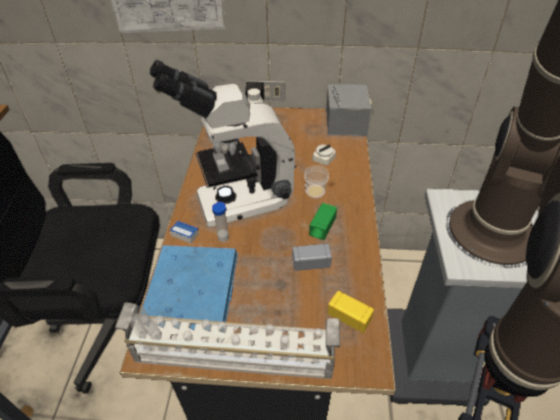

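View pics/top0.png

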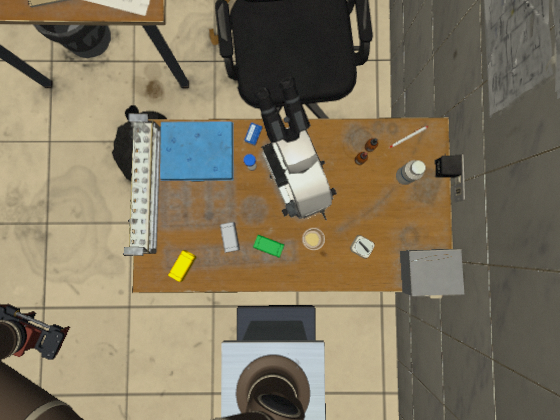

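The scene picture shows a grey block at (312,257), a green one at (322,221), a yellow one at (350,310) and the timer at (324,154). In the top picture they are at (230,237), (268,245), (181,266) and (362,246). Candidates for the block are grey, green and yellow; I choose the grey one by its description. I'll check it and the timer in one crop.

```bash
python3 - <<'E'
from h import *
s=cv2.imread("pics/scene0.png");t=cv2.imread("pics/top0.png")
def c(im,x,y,w=30,h=22): return cv2.resize(im[y-h:y+h,x-w:x+w],(400,293),interpolation=cv2.INTER_CUBIC)
cv2.imwrite("pics/crop1.png",np.vstack([np.hstack([c(s,312,257),c(t,230,237)]),np.hstack([c(s,324,154),c(t,362,246)])]))
E
```

```text
(no output)
```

View pics/crop1.png

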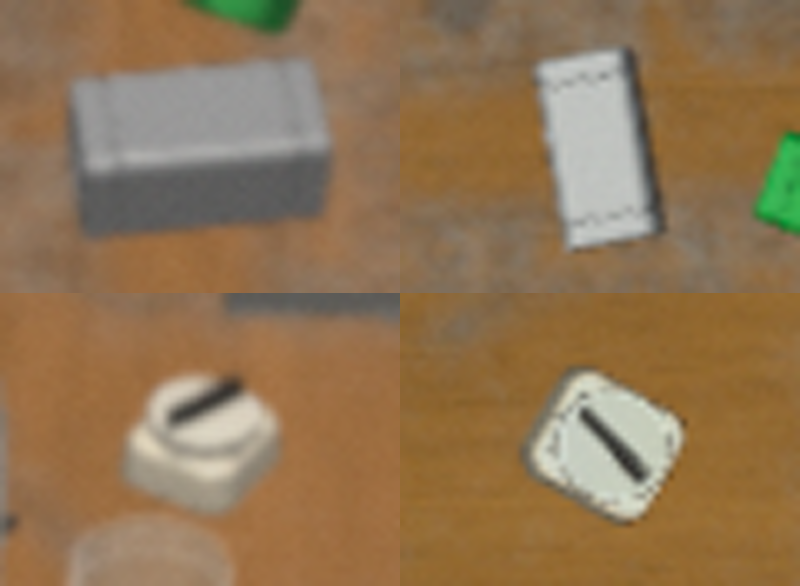

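The crop confirms the grey aluminium block. Neither end face shows. The black grip bar on the dial is clear, running from about (580,410) to (645,480) in the lower right tile. Next I measure.

```bash
cat >> h.py <<'E'
def blockpts(x,y,yaw,zc=22):
    c,s=np.cos(yaw),np.sin(yaw)
    return np.array([[x+c*a-s*b,y+s*a+c*b,zc+d] for d in(22,-22) for a,b in((44,22),(44,-22),(-44,-22),(-44,22))])
E
python3 - <<'E'
from h import *
t=cv2.imread("pics/top0.png").astype(int);s=cv2.imread("pics/scene0.png").astype(int)
# block top face: bright grey, in top
def rect(mask,x0,y0):
    m=mask.astype(np.uint8);n,l,st,c=cv2.connectedComponentsWithStats(m);k=1+np.argmax(st[1:,4])
    p=np.argwhere(l==k)[:,::-1].astype(np.float32)+[x0,y0]; return p
x0,y0=210,212;r=t[y0:262,x0:250];sat=r.max(2)-r.min(2)
p=rect((sat<28)&(r.mean(2)>150),x0,y0)
w=np.array([at_z("top",q,44)[:2] for q in p]).astype(np.float32)
print("block",cv2.minAreaRect(w),len(p),cv2.minAreaRect(p.astype(np.float32)))
x0,y0=352,236;r=t[y0:258,x0:374]
p=rect(r.mean(2)<95,x0,y0);w=np.array([at_z("top",q,42)[:2] for q in p]).astype(np.float32)
print("bar",cv2.minAreaRect(w),w.mean(0),len(p))
x0,y0=312,142;r=s[y0:164,x0:338]
p=rect(r.mean(2)<80,x0,y0);w=np.array([at_z("scene",q,41)[:2] for q in p]).astype(np.float32)
print("barS",cv2.minAreaRect(w),w.mean(0),len(p))
for n,q,z in(("cup",(314,240),50),("tube",(250,161),110),("drop",(361,158),100),("white",(416,170),140),("boxnear",(401,250),150),("green",(268,245),44),("rackend",(155,250),100)):
    print(n,at_z("top",q,z).round())
E
```

```text
block ((472.2731628417969, 130.41802978515625), (84.56037139892578, 37.634647369384766), 10.671825408935547) 339 ((228.60000610351562, 236.8000030517578), (27.727245330810547, 12.343096733093262), 79.69515228271484)
bar ((441.309814453125, -280.8616943359375), (38.35023498535156, 4.32736873626709), 44.407405853271484) [ 440.74542 -281.96472] 22
barS ((439.16741943359375, -274.55755615234375), (37.98041915893555, 7.037621974945068), 45.11476135253906) [ 438.26086 -276.0182 ] 17
cup [ 461. -130.   50.]
tube [693.  61. 110.]
drop [ 703. -267.  100.]
white [ 659. -416.  140.]
boxnear [ 432. -366.  150.]
green [447.  10.  44.]
rackend [434. 338. 100.]
```

```bash
python3 - <<'E'
from h import *
for q in((331,134),(368,132)):print("base",at_z("scene",q,0).round())
# height from scene: front top edge
for q,yq in(((330,110),None),((367,107),None)):
    for z in(60,90,120,150,180):print(q,z,at_z("scene",q,z).round())
for q in((402,251),(462,251),(401,294)):
    for z in(90,120,150):print("top",q,at_z("top",q,z).round())
s=cv2.imread("pics/scene0.png");t=cv2.imread("pics/top0.png")
a=cv2.resize(s[78:142,315:385],(400,366),interpolation=cv2.INTER_CUBIC);b=cv2.resize(t[236:300,395:465],(400,366),interpolation=cv2.INTER_CUBIC)
cv2.imwrite("pics/box.png",np.hstack([a,b]))
E
```

```text
base [ 416. -405.    0.]
base [ 294. -424.    0.]
(330, 110) 60 [ 423. -455.   60.]
(330, 110) 90 [ 425. -407.   90.]
(330, 110) 120 [ 428. -359.  120.]
(330, 110) 150 [ 431. -311.  150.]
(330, 110) 180 [ 433. -263.  180.]
(367, 107) 60 [ 300. -481.   60.]
(367, 107) 90 [ 308. -432.   90.]
(367, 107) 120 [ 315. -383.  120.]
(367, 107) 150 [ 322. -334.  150.]
(367, 107) 180 [ 329. -285.  180.]
top (402, 251) [ 428. -384.   90.]
top (402, 251) [ 429. -376.  120.]
top (402, 251) [ 429. -368.  150.]
top (462, 251) [ 428. -558.   90.]
top (462, 251) [ 428. -546.  120.]
top (462, 251) [ 429. -534.  150.]
top (401, 294) [ 304. -378.   90.]
top (401, 294) [ 307. -370.  120.]
top (401, 294) [ 310. -363.  150.]
```

View pics/box.png

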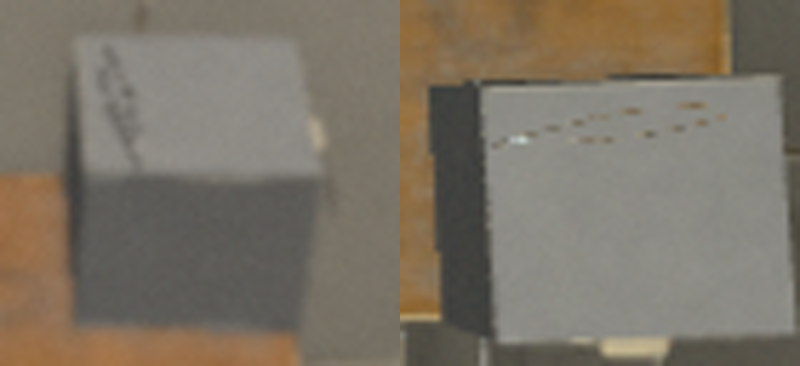

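The picture shows the grey box, with its front face at crop columns 430–485 of the right tile. That puts it at y ≈ -405 and about 95 mm high, clear of the gripper over the timer. Now I move towards the timer.

>>> {"method": "servo_tool", "body": {
  "targets": "-26 -36 0 0 0.5; -53 -72 0 0 0.5; -79 -109 0 0 0.5; -106 -145 0 0 0.5; -132 -181 0 0 0.5; -159 -218 0 0 0.5; -185 -254 0 0 0.5; -212 -290 0 0 0.5"
}}

```text
time_s: 1.5
tcp_pos: [328.3, 220.8, 222.9]
ee_rot: [0.204, 0.979, 0.0, 0.0]
wrist_force: [1.5, 0.8, 0.6]
width: 43.9
grip_force: 0.0
```

>>> {"method": "servo_tool", "body": {
  "targets": "-26 -36 0 0 0.5; -53 -72 0 0 0.5; -79 -109 0 0 0.5; -106 -145 0 0 0.5; -132 -181 0 0 0.5; -159 -218 0 0 0.5; -185 -254 0 0 0.5; -212 -290 0 0 0.5"
}}

```text
time_s: 2.3
tcp_pos: [406.9, -129.9, 223.1]
ee_rot: [0.204, 0.979, 0.0, 0.001]
wrist_force: [0.4, 0.4, -0.2]
width: 43.8
grip_force: 0.0
```

```bash
cat >> h.py <<'E'
def to(x,y,z,yaw_y=None):
    "shift in tool axes to reach world point, roll so that tool y lies at yaw_y (deg)"
    o=ctrl.get_obs();M=R.from_quat(o["ee_rot"]).as_matrix()
    d=M.T@(np.array([x,y,z])-o["tcp_pos"]);ya=np.degrees(np.arctan2(M[1,1],M[0,1]))
    print("t",round(o["time_s"],2),"tcp",o["tcp_pos"].round(1),"yawy",round(ya,1),"q",o["joint_pos"].round(2),"w",round(o["width"],1),"gf",round(o["grip_force"],1),"F",o["wrist_force"].round(1),"M",o["moment"].round(2))
    print("shift",d.round(1), "" if yaw_y is None else "roll %.3f"%np.radians((ya-yaw_y+180)%360-180))
E
python3 -c "
from h import *
to(440,-279,120,-45)"
```

```text
t 2.3 tcp [ 406.9 -129.9  223.1] yawy 66.5 q [-0.42  0.05  0.65  2.08 -0.04  1.02  1.41] w 43.8 gf 0.0 F [ 0.4  0.4 -0.2] M [ 0.02 -0.09  0.01]
shift [ -89.8 -123.6  103.1] roll 1.946
```

>>> {"method": "servo_tool", "body": {
  "targets": "-15 -20 0 0.14 0.5; -30 -40 0 0.28 0.5; -45 -60 0 0.42 0.5; -60 -80 0 0.56 0.5; -75 -100 0 0.7 0.5; -90 -124 0 0.84 0.5; -90 -124 0 0.98 0.5; -90 -124 0 1.1 0.5"
}}

```text
time_s: 3.1
tcp_pos: [439.5, -278.8, 222.6]
ee_rot: [0.688, 0.725, -0.0, 0.0]
wrist_force: [0.1, 0.1, -0.1]
width: 43.8
grip_force: 0.0
```

>>> {"method": "servo_tool", "body": {
  "targets": "0 0 15 0.14 0.5; 0 0 30 0.28 0.5; 0 0 45 0.42 0.5; 0 0 60 0.56 0.5; 0 0 75 0.7 0.5; 0 0 90 0.84 0.5; 0 0 100 0.846 0.5; 0 0 103 0.846 0.5"
}}

```text
time_s: 3.9
tcp_pos: [439.4, -277.3, 118.7]
ee_rot: [0.923, 0.384, -0.001, -0.0]
wrist_force: [0.1, 0.0, -0.1]
width: 44.0
grip_force: 0.0
```

```bash
python3 -c "
from h import *
im=ctrl.read_camera('scene');t=ctrl.read_camera('top')
to(440,-279,34,-45)
a=cv2.resize(im[80:200,255:395],(400,343));b=cv2.resize(t[190:290,305:435],(400,343))
cv2.imwrite('pics/t1.png',np.hstack([a,b])[:,:,::-1])"
```

```text
t 4.0 tcp [ 439.7 -277.7  119.6] yawy -44.9 q [-0.27  0.53  1.01  2.   -0.56  0.92  0.25] w 44.0 gf 0.0 F [0.5 0.1 1. ] M [-0.05  0.08 -0.02]
shift [-0.7  1.2 85.6] roll 0.002
```

View pics/t1.png

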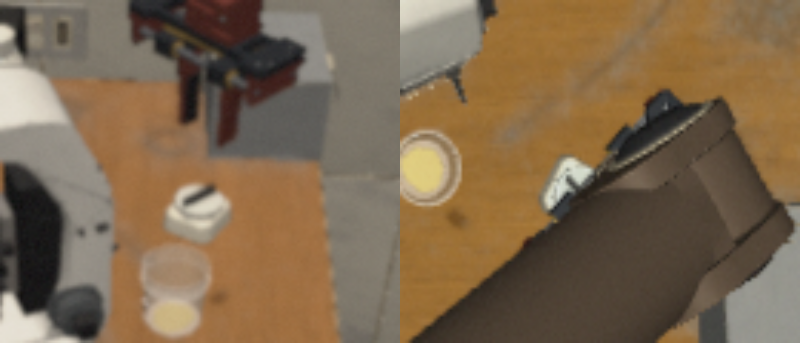

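The fingers, at crop (185,115) and (228,135), straddle the line above the bar at (200,195). I go down, then close.

>>> {"method": "servo_tool", "body": {
  "targets": "0 1 20 0 0.5; 0 1 40 0 0.4; 0 1 55 0 0.4; 0 1 65 0 0.4; 0 1 75 0 0.4; 0 1 80 0 0.4; 0 1 84 0 0.4; 0 1 84 0 0.4"
}}

```text
time_s: 4.8
tcp_pos: [440.4, -278.4, 35.5]
ee_rot: [0.924, 0.382, -0.0, -0.0]
wrist_force: [0.7, 0.4, -1.2]
width: 35.0
grip_force: 0.0
```

>>> {"method": "servo_tool", "body": {
  "targets": "0 0 0 0 0; 0 0 0 0 0; 0 0 0 0 0; 0 0 0 0 0; 0 0 0 0 0; 0 0 0 0 0; 0 0 0 0 0; 0 0 0 0 0",
  "grip_force": 15
}}

```text
time_s: 5.6
tcp_pos: [442.9, -280.5, 36.4]
ee_rot: [0.924, 0.382, 0.001, 0.003]
wrist_force: [5.7, -6.2, -6.9]
width: 7.8
grip_force: 15.0
```

```bash
python3 -c "
from h import *
to(440,-279,34,-45)"
```

```text
t 5.6 tcp [ 442.9 -280.5   36.4] yawy -45.0 q [-0.16  0.64  0.86  2.05 -0.71  0.77  0.36] w 7.8 gf 15.0 F [ 5.7 -6.2 -6.9] M [-1.34 -1.37 -0.02]
shift [-1.  -3.1  2.3] roll -0.001
```

>>> {"method": "servo_tool", "body": {
  "targets": "0 4 0 0 0; 0 4 0 0.1 0; 0 4 0 0.2 0; 0 4 0 0.3 0; 0 4 0 0.4 0; 0 4 0 0.5 0; 0 4 0 0.6 0; 0 4 0 0.6 0"
}}

```text
time_s: 6.4
tcp_pos: [443.1, -280.9, 36.2]
ee_rot: [0.996, 0.091, -0.0, -0.001]
wrist_force: [-2.5, 2.3, 10.5]
width: 8.0
grip_force: 15.0
```

```bash
python3 -c "
from h import *
to(440,-279,34,-45)"
```

```text
t 6.4 tcp [ 443.1 -280.9   36.2] yawy -79.6 q [-0.24  0.73  1.01  2.05 -0.85  0.85 -0.12] w 8.0 gf 15.0 F [-2.5  2.3 10.5] M [ 0.66  0.69 -0.03]
shift [-2.7 -2.4  2.2] roll -0.604
```

>>> {"method": "servo_tool", "body": {
  "targets": "0 0 0 0.1 0; 0 0 0 0.2 0; 0 0 0 0.3 0; 0 0 0 0.4 0; 0 0 0 0.5 0; 0 0 0 0.6 0; 0 0 0 0.7 0; 0 0 0 0.7 0"
}}

```text
time_s: 7.2
tcp_pos: [443.1, -281.1, 36.2]
ee_rot: [0.967, -0.256, -0.0, -0.0]
wrist_force: [-3.2, 1.2, 9.7]
width: 8.1
grip_force: 15.0
```

```bash
python3 -c "
from h import *
to(443,-281,35,-45)"
```

```text
t 7.2 tcp [ 443.1 -281.1   36.2] yawy -119.7 q [-0.31  0.82  1.15  2.05 -0.97  0.95 -0.71] w 8.1 gf 15.0 F [-3.2  1.2  9.7] M [ 0.56  0.63 -0.  ]
shift [-0.1 -0.1  1.2] roll -1.304
```

>>> {"method": "servo_tool", "body": {
  "targets": "0 0 0 0.05 0; 0 0 0 0.1 0; 0 0 0 0.15 0; 0 0 0 0.2 0; 0 0 0 0.25 0; 0 0 0 0.3 0; 0 0 0 0.3 0; 0 0 0 0.3 0"
}}

```text
time_s: 8.0
tcp_pos: [443.8, -281.6, 36.1]
ee_rot: [0.919, -0.395, 0.001, 0.0]
wrist_force: [0.9, -1.2, 5.3]
width: 12.0
grip_force: 19.2
```

```bash
python3 -c "
from h import *
to(443,-281,35,-45)"
```

```text
t 8.0 tcp [ 443.8 -281.6   36.1] yawy -136.6 q [-0.32  0.84  1.17  2.05 -0.99  0.97 -0.99] w 12.0 gf 19.2 F [ 0.9 -1.2  5.3] M [-0.07  0.01  0.46]
shift [-0.9  0.2  1.1] roll -1.598
```

>>> {"method": "servo_tool", "body": {
  "targets": "0 0 0 0 0.4; 0 0 0 0 0.4; 0 0 0 0 0.4; 0 0 0 0 0.4; 0 0 -20 0 0.4; 0 0 -60 0 0.5; 0 0 -100 0 0.6; 0 0 -140 0 0.6"
}}

```text
time_s: 8.8
tcp_pos: [442.7, -281.1, 176.8]
ee_rot: [0.918, -0.397, -0.001, 0.0]
wrist_force: [0.6, 0.2, -1.2]
width: 51.9
grip_force: 0.0
```

```bash
python3 -c "
from h import *
to(473,130,170,100.7)"
```

```text
t 8.8 tcp [ 442.7 -281.1  176.8] yawy -136.7 q [-0.46  0.68  1.4   1.94 -0.74  1.18 -1.16] w 51.9 gf 0.0 F [ 0.6  0.2 -1.2] M [ 0.02  0.02 -0.01]
shift [-278.6 -303.9    6.7] roll 2.139
```

>>> {"method": "servo_tool", "body": {
  "targets": "-42 -14 0 -0.1 0.7; -84 -28 0 -0.2 0.7; -125 -43 0 -0.3 0.7; -167 -57 0 -0.4 0.7; -198 -90 0 -0.5 0.7; -229 -122 0 -0.6 0.7; -260 -155 0 -0.7 0.7; -291 -188 0 -0.8 0.7"
}}

```text
time_s: 9.6
tcp_pos: [379.4, 53.0, 176.2]
ee_rot: [1.0, -0.004, -0.0, -0.006]
wrist_force: [2.2, 0.5, 1.7]
width: 61.3
grip_force: 0.0
```

```bash
python3 -c "
from h import *
ctrl.read_camera('top')
im=ctrl.read_camera('scene');t=ctrl.read_camera('top')
to(473,130,100,-79.3)
a=cv2.resize(t[230:260,345:380],(400,343),interpolation=2);b=cv2.resize(im[200:280,265:358],(400,343),interpolation=2)
cv2.imwrite('pics/t2.png',np.hstack([a,b])[:,:,::-1])"
```

```text
t 9.75 tcp [379.8  51.8 175.7] yawy -90.5 q [-1.53  0.01  1.33  2.24 -0.01  0.9  -1.77] w 61.4 gf 0.0 F [ 0.1 -0.8  0. ] M [-0.02  0.15 -0.01]
shift [ 92.5 -79.   75.7] roll -0.196
```

View pics/t2.png

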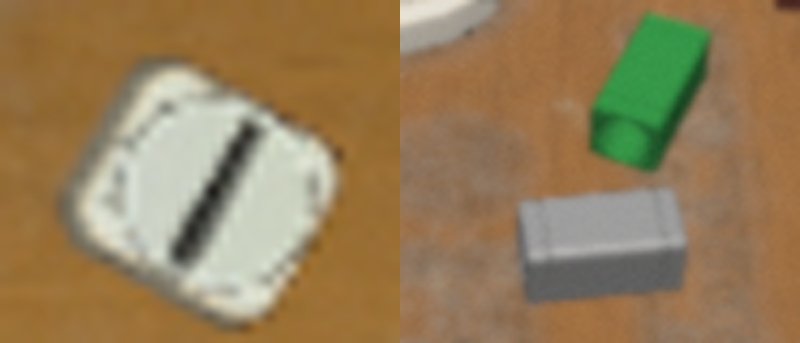

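The dial's bar, from (180,255) to (250,125) in the left tile, now lines up with the timer base, which fits zero. In the right tile the grey block's near top edge runs along (530,250)–(685,245), and its +x end on the left is too grazing to read. I grip it at the middle.

>>> {"method": "servo_tool", "body": {
  "targets": "20 -18 10 -0.05 0.75; 45 -38 20 -0.1 0.75; 70 -60 40 -0.15 0.75; 92 -79 60 -0.196 0.75; 92 -79 76 -0.196 0.75; 92 -79 76 -0.196 0.75; 92 -79 76 -0.196 0.75; 92 -79 76 -0.196 0.75"
}}

```text
time_s: 10.55
tcp_pos: [473.3, 126.0, 100.7]
ee_rot: [0.996, 0.089, 0.0, -0.0]
wrist_force: [1.3, 1.3, -0.0]
width: 65.8
grip_force: 0.0
```

```bash
python3 -c "
from h import *
to(473,130,5,-79.3)"
```

```text
t 10.55 tcp [473.3 126.  100.7] yawy -79.8 q [-1.08  0.48  0.94  2.09 -0.53  0.83 -1.21] w 65.8 gf 0.0 F [ 1.3  1.3 -0. ] M [ 0.    0.16 -0.02]
shift [ 0.4 -4.  95.7] roll -0.008
```

>>> {"method": "servo_tool", "body": {
  "targets": "0 -4 20 -0.01 0.75; 0 -4 40 -0.01 0.75; 0 -4 60 -0.01 0.75; 0 -4 75 -0.01 0.75; 0 -4 85 -0.01 0.75; 0 -4 91 -0.01 0.75; 0 -4 94 -0.01 0.75; 0 -4 94 -0.01 0.75"
}}

```text
time_s: 11.35
tcp_pos: [472.6, 131.0, 6.0]
ee_rot: [0.995, 0.095, 0.0, -0.0]
wrist_force: [0.3, 0.4, 0.4]
width: 65.8
grip_force: 0.0
```

>>> {"method": "servo_tool", "body": {
  "targets": "0 0 0 0 0.4; 0 0 0 0 0.3; 0 0 0 0 0.3; 0 0 0 0 0.3; 0 0 0 0 0.3; 0 0 0 0 0.3; 0 0 0 0 0.3; 0 0 0 0 0.3",
  "grip_force": 25
}}

```text
time_s: 12.15
tcp_pos: [472.6, 131.2, 6.0]
ee_rot: [0.995, 0.095, 0.0, -0.0]
wrist_force: [-1.2, 0.5, 5.1]
width: 44.1
grip_force: 25.0
```

```bash
python3 -c "
from h import *
to(473,130,5,-79.3)"
```

```text
t 12.15 tcp [472.6 131.2   6. ] yawy -79.1 q [-0.94  0.62  0.75  2.14 -0.72  0.65 -1.06] w 44.1 gf 25.0 F [-1.2  0.5  5.1] M [ 0.13  0.35 -0.02]
shift [0.2 1.2 1. ] roll 0.004
```

>>> {"method": "servo_tool", "body": {
  "targets": "0 0 -20 0 0.3; 0 0 -45 0 0.3; 0 0 -70 -0.14 0.3; 0 0 -95 -0.28 0.3; 0 0 -115 -0.42 0.3; 0 0 -125 -0.56 0.3; 0 0 -125 -0.7 0.3; 0 0 -125 -0.84 0.3"
}}

```text
time_s: 12.95
tcp_pos: [472.1, 131.0, 130.7]
ee_rot: [0.869, 0.495, 0.0, -0.0]
wrist_force: [-0.2, -0.1, -3.8]
width: 43.6
grip_force: 25.0
```

>>> {"method": "servo_tool", "body": {
  "targets": "0 0 0 -0.1 0.3; 0 0 0 -0.2 0.3; 0 0 0 -0.3 0.3; 0 0 0 -0.3 0.3; 0 0 0 -0.3 0.3; 0 0 0 -0.3 0.3; 0 0 0 -0.3 0.3; 0 0 0 -0.3 0.3"
}}

```text
time_s: 13.75
tcp_pos: [472.3, 131.0, 130.6]
ee_rot: [0.787, 0.617, -0.0, 0.0]
wrist_force: [-0.6, -0.3, -3.0]
width: 44.2
grip_force: 25.0
```

```bash
python3 -c "
from h import *
im=ctrl.read_camera('scene')
to(473,130,5,-79.3)
u,v=proj('scene',ctrl.get_obs()['tcp_pos'])[0].astype(int);print(u,v)
cv2.imwrite('pics/e1.png',cv2.resize(im[v-50:v+50,u-65:u+65],(780,600),interpolation=2)[:,:,::-1])"
```

```text
t 13.8 tcp [472.4 131.  130.6] yawy -13.8 q [-0.92  0.34  0.68  2.05 -0.28  0.84 -0.32] w 44.0 gf 25.0 F [-0.1 -0.1 -2.3] M [-0.02  0.13  0.03]
shift [ -0.8   0.9 125.6] roll 1.144
313 225
```

View pics/e1.png

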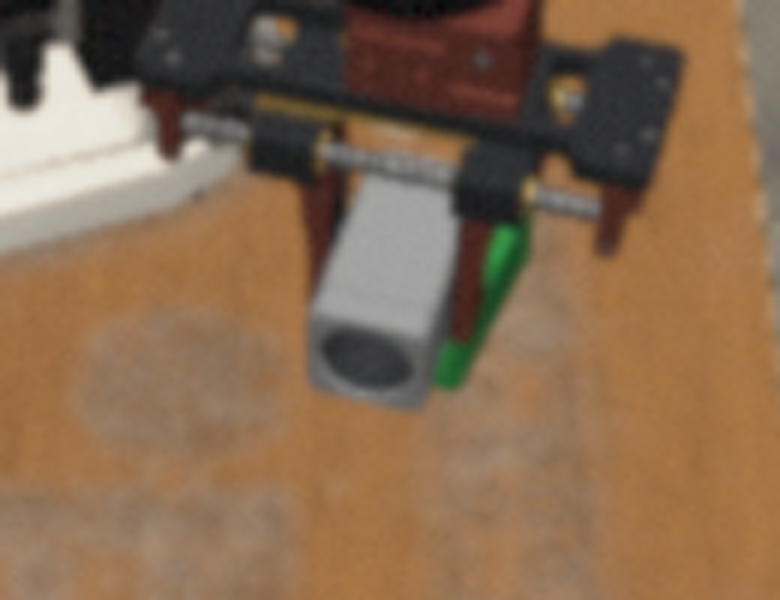

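The bore shows as a dark circle at (368,358), in the +x end, so it now points along tool +x. I set the block down, grip it near the bored end lightly, and tip it up about its closed end's lower edge.

>>> {"method": "servo_tool", "body": {
  "targets": "20 0 20 0 0.3; 40 0 45 0 0.3; 40 0 70 0 0.3; 40 0 90 0 0.3; 40 0 106 0 0.3; 40 0 116 0 0.3; 40 0 122 0 0.3; 40 0 124 0 0.3"
}}

```text
time_s: 14.6
tcp_pos: [481.9, 169.7, 6.4]
ee_rot: [0.787, 0.617, -0.0, 0.0]
wrist_force: [-0.3, 0.8, -2.6]
width: 43.9
grip_force: 25.0
```

>>> {"method": "servo_tool", "body": {
  "targets": "0 0 0 0 0.65; 0 0 0 0 0.65; 0 0 0 0 0.65; 0 0 0 0 0.65; 8 0 0 0 0.65; 16 0 0 0 0.65; 24 0 0 0 0.65; 30 0 0 0 0.65"
}}

```text
time_s: 15.4
tcp_pos: [489.2, 200.3, 6.6]
ee_rot: [0.786, 0.618, 0.0, -0.0]
wrist_force: [-1.1, 0.6, -0.4]
width: 57.2
grip_force: 0.0
```

>>> {"method": "servo_tool", "body": {
  "targets": "0 0 0 0 0.65; 0 0 0 0 0.4; 0 0 0 0 0.4; 0 0 0 0 0.4; 0 0 0 0 0.4; 0 0 0 0 0.4; 0 0 0 0 0.4; 0 0 0 0 0.4",
  "grip_force": 4
}}

```text
time_s: 16.2
tcp_pos: [488.9, 198.6, 6.6]
ee_rot: [0.787, 0.617, -0.0, 0.0]
wrist_force: [0.2, -2.5, -0.3]
width: 43.9
grip_force: 4.0
```

```bash
python3 -c "
from h import *
to(473,130,5,-79.3)"
```

```text
t 16.2 tcp [488.9 198.6   6.6] yawy -13.8 q [-0.87  0.59  0.52  2.04 -0.49  0.63 -0.27] w 43.9 gf 4.0 F [ 0.2 -2.5 -0.3] M [-0.32  0.1  -0.02]
shift [-70.4   0.8   1.6] roll 1.144
```

Now the first half of the arc, slowly.

>>> {"method": "servo_tool", "body": {
  "targets": "-2 0 -6 0 0.4; -5 0 -12 0 0.4; -9 0 -18 0 0.4; -13 0 -24 0 0.4; -18 0 -29 0 0.4; -23 0 -34 0 0.4; -23 0 -34 0 0.4; -23 0 -34 0 0.4"
}}

```text
time_s: 17.0
tcp_pos: [483.9, 176.5, 41.0]
ee_rot: [0.787, 0.617, 0.0, 0.0]
wrist_force: [0.8, -0.5, -1.0]
width: 43.9
grip_force: 4.0
```

```bash
python3 -c "
from h import *
im=ctrl.read_camera('scene')
to(473,130,5,-79.3)
u,v=proj('scene',ctrl.get_obs()['tcp_pos'])[0].astype(int);print(u,v)
cv2.imwrite('pics/e2.png',cv2.resize(im[v-50:v+50,u-65:u+65],(780,600),interpolation=2)[:,:,::-1])"
```

```text
t 17.05 tcp [483.9 176.7  40.8] yawy -13.7 q [-0.88  0.52  0.56  2.06 -0.44  0.68 -0.27] w 44.0 gf 4.0 F [ 0.8 -0.2  0.5] M [-0.13 -0.03 -0.02]
shift [-48.    0.5  35.8] roll 1.144
306 266
```

View pics/e2.png

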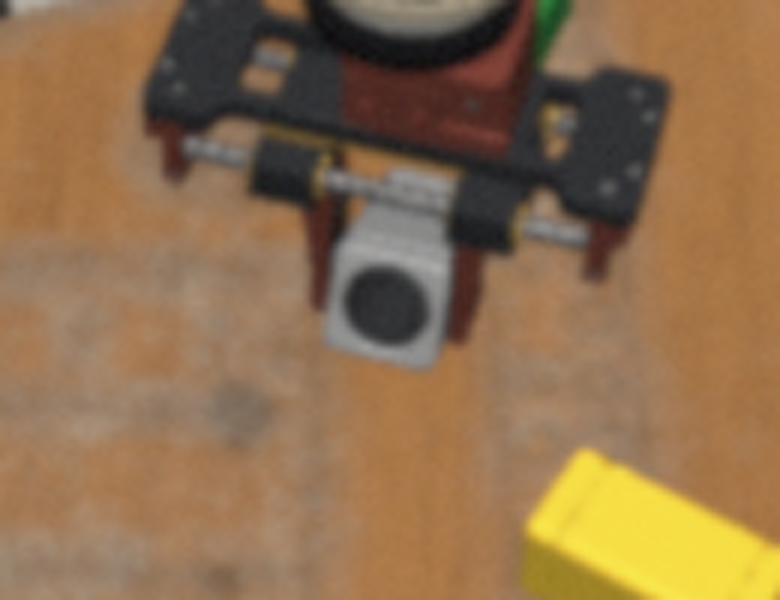

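The bored end, at (388,305), is tilting up as planned. I continue the arc.

>>> {"method": "servo_tool", "body": {
  "targets": "-8 0 -6 0 0.4; -16 0 -11 0 0.4; -26 0 -15 0 0.4; -36 0 -18 0 0.4; -46 0 -19 0 0.4; -56 0 -19 0 0.4; -66 0 -18 0 0.4; -76 0 -15 0 0.4"
}}

```text
time_s: 17.85
tcp_pos: [465.5, 102.3, 56.0]
ee_rot: [0.787, 0.617, 0.0, -0.0]
wrist_force: [-1.6, 1.1, 5.5]
width: 43.8
grip_force: 4.0
```

```bash
python3 -c "
from h import *
im=ctrl.read_camera('scene')
to(473,130,5,-79.3)
u,v=proj('scene',ctrl.get_obs()['tcp_pos'])[0].astype(int);print(u,v)
cv2.imwrite('pics/e3.png',cv2.resize(im[v-50:v+50,u-65:u+65],(780,600),interpolation=2)[:,:,::-1])"
```

```text
t 17.9 tcp [464.9 100.4  55.6] yawy -13.8 q [-0.79  0.44  0.59  2.14 -0.4   0.67 -0.16] w 43.9 gf 4.0 F [-1.6 -1.8  3.4] M [-0.02  0.3   0.02]
shift [30.7  0.8 50.6] roll 1.142
315 237
```

View pics/e3.png

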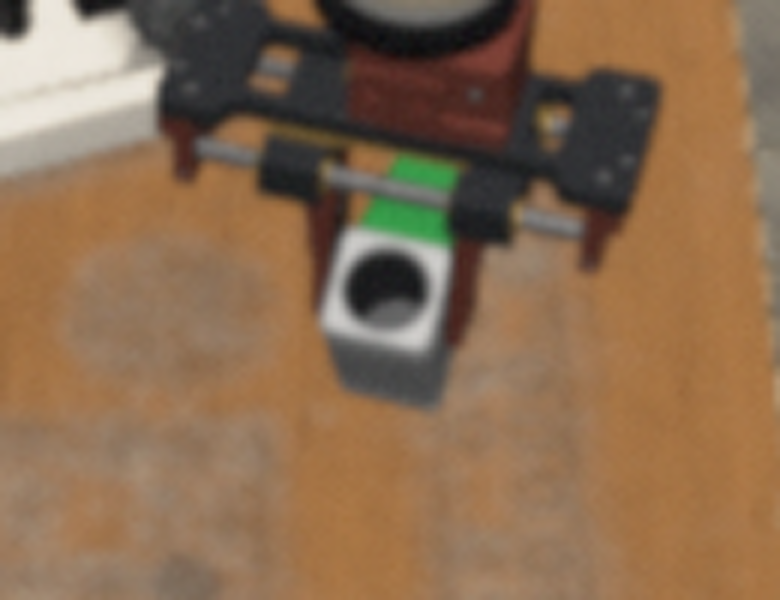

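The block stands upright with the bore open at the top, at (388,285). I release so it settles flat, lower the hand to grip nearer the middle, and grip firmly.

>>> {"method": "servo_tool", "body": {
  "targets": "0 0 0 0 0.6; 0 0 0 0 0.65; 0 0 0 0 0.65; 0 0 0 0 0.65; 0 0 6 0 0.65; 0 0 12 0 0.65; 0 0 18 0 0.65; 0 0 24 0 0.65"
}}

```text
time_s: 18.7
tcp_pos: [465.3, 102.7, 30.9]
ee_rot: [0.787, 0.617, -0.0, -0.0]
wrist_force: [-0.2, 0.1, -0.0]
width: 57.1
grip_force: 0.0
```

>>> {"method": "servo_tool", "body": {
  "targets": "0 0 0 0 0.65; 0 0 0 0 0.4; 0 0 0 0 0.4; 0 0 0 0 0.4; 0 0 0 0 0.4; 0 0 0 0 0.4; 0 0 0 0 0.4; 0 0 0 0 0.4",
  "grip_force": 40
}}

```text
time_s: 19.5
tcp_pos: [465.7, 102.8, 31.8]
ee_rot: [0.787, 0.617, 0.0, 0.0]
wrist_force: [0.9, -0.7, -0.4]
width: 43.8
grip_force: 39.9
```

>>> {"method": "servo_tool", "body": {
  "targets": "0 0 -10 0 0.4; 0 0 -25 0 0.4; 0 0 -45 0 0.4; 0 0 -65 0 0.4; 0 0 -85 0 0.4; 0 0 -105 0 0.4; 0 0 -125 0 0.4; 0 0 -140 0 0.4"
}}

```text
time_s: 20.3
tcp_pos: [465.2, 102.5, 173.2]
ee_rot: [0.787, 0.617, 0.0, -0.0]
wrist_force: [-0.4, -0.9, -3.1]
width: 44.0
grip_force: 39.9
```

>>> {"method": "servo_tool", "body": {
  "targets": "0 0 0 0 0.4; 0 0 0 0 0.4; 0 0 0 0 0.4; 0 0 0 0 0.4; 0 0 0 0 0.4; 0 0 0 0 0.4; 0 0 0 0 0.4; 0 0 0 0 0.4"
}}

```text
time_s: 21.1
tcp_pos: [465.5, 102.7, 171.6]
ee_rot: [0.787, 0.617, -0.0, -0.0]
wrist_force: [-0.7, 0.6, -2.5]
width: 44.2
grip_force: 39.9
```

```bash
python3 -c "
from h import *
im=ctrl.read_camera('scene')
to(473,130,5,-79.3)
u,v=proj('scene',ctrl.get_obs()['tcp_pos'])[0].astype(int);print(u,v)
a=cv2.resize(im[v-50:v+50,u-65:u+65],(780,600),interpolation=2)[:,:,::-1]
cv2.imwrite('pics/e4.png',a)"
```

```text
t 21.15 tcp [465.5 102.7 171.6] yawy -13.8 q [-0.93  0.25  0.72  2.04 -0.21  0.92 -0.33] w 44.0 gf 39.9 F [ 0.5 -0.6 -2.7] M [-0.08  0.07  0.09]
shift [ 28.3   0.8 166.6] roll 1.144
317 203
```

View pics/e4.png

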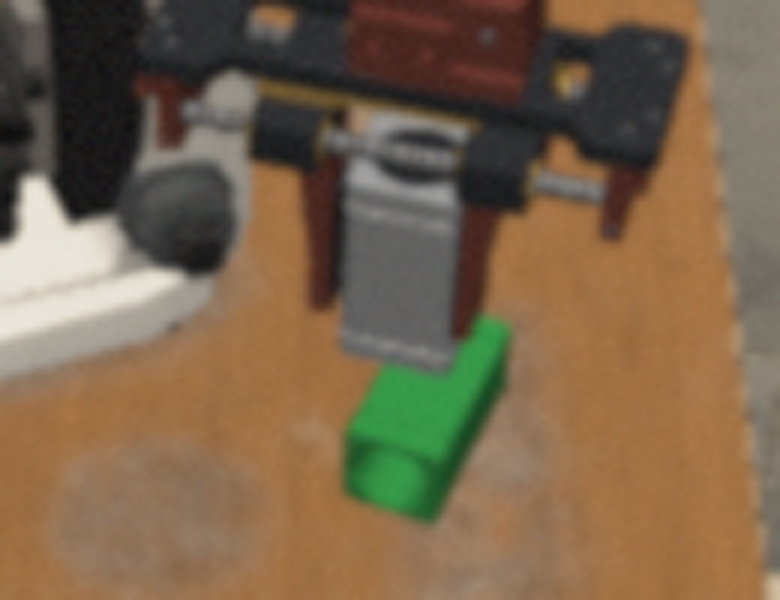

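The picture shows the block held upright, front face from row 200 to 360, with the bore opening up at (415,150) between the fingers. Its underside is about 140 mm above the desk. I hand it in.

```bash
python3 -c "
from plant import ctrl
print(ctrl.close_job())"
```

```text
the job is handed in; nothing more can be done
None
```

I turned the timer dial back to its zero stop, and the aluminium block is held firmly and steady, bore up, with its underside about 140 mm above the desk; the job is handed in, no verdict was returned, and the arm did not go near the cup, bottles or tube at their height.

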